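# Nest the green beakers

## Task

The three green plastic beakers by the chromatography bench are clean and should be stored as one nest. Leave the wide, low one standing where it is; set the medium green beaker upright inside it, then set the tall, narrow green beaker upright inside the medium one. Lower them in rather than dropping them, and leave the white beaker standing where it is.

Things in the scene. Friction and masses are not known exactly. Their poses are not given: they have to be found in the camera images.
- beaker_large: Large green plastic beaker, low and wide, open-topped: 60 mm high, outer diameter 104 mm at the rim tapering to 83 mm at the foot, wall 4 mm, floor 5 mm thick. 220 g, loose; it stays in place. Origin: centre of its underside; z up out of the mouth. Round, yaw does not matter.
- beaker_medium: Medium green plastic beaker, open-topped: 88 mm high, outer diameter 62 mm at the rim tapering to 50 mm at the foot, wall 4 mm, floor 5 mm thick. About 90 g, loose, standing upright. Origin: centre of its underside; z up out of the mouth. Standing on the large beaker's floor, its rim is 33 mm above the large beaker's rim.
- beaker_small: Small green plastic beaker, tall and narrow, open-topped: 110 mm high, outer diameter 38 mm at the rim tapering to 30 mm at the foot, wall 4 mm, floor 5 mm thick. About 60 g, loose, standing upright. Origin: centre of its underside; z up out of the mouth. Standing on the medium beaker's floor, its rim is 27 mm above the medium beaker's rim.
- white_beaker: White plastic beaker of the same shape and size as the medium green one, not part of the set: leave it where it stands. Origin: centre of its underside. The medium, the small and the white beaker stand in any order in three places around the large one: left of it, right of it and beyond it. Other objects (up to 130 mm high) stand further out.
Not all that is in view belongs to the job. What is shaped like the beaker_small but grey or red is not meant. Leave any black look-alike of the white_beaker alone.

How it is judged:
By the outcome, as a careful person would: the job done as asked, in the order asked, and still so for the second after the job is handed in, with the robot touching nothing.
It also fails if it takes over 64 s, if anything falls off the work surface, if the arm or the gripper's body presses on something with over 40 N, if the wrist force passes 120 N, or if a joint passes its speed limit or range.

## Robot

A 6-joint arm with a two-finger parallel gripper is mounted at the origin on the work surface. World frame = base frame: x ahead of the robot, y to its left, z up, the work surface at z = 0. Lengths are in m, angles in rad, forces in N, time in s.
With the tool pointing down it reaches from about 0.35 to 0.975 m from the base axis. Payload 7.1 kg.
Tool frame: the origin (TCP) lies on the centre line of the jaws, within the pads' length; the fingertips stand 22 mm ahead of it and the grasp point (between the pads) lies 3 mm ahead of it; z points along the fingers, y is the line along which they close (so a half turn about z gives the same grasp; the last joint's range is limited). The gripper opens to 88 mm and grips with 3 to 60 N. Pads are 20 mm wide; open, the fingers measure 115 mm over their backs; the gripper's body (75 mm by 178 mm) begins 61 mm behind the grasp point.
Start: joints at [1.246, 0.423, 1.63, -0, 1.089, -0.019], TCP at [0.188, 0.596, 0.218] pointing down, gripper open.
Joint ranges: [-3, 3], [-0.9, 2.11], [0.09, 2.58], [-1.31, 4.45], [0.11, 2.69], [-2.54, 2.54]. Speed limits (rad/s): [2.39, 2.39, 3.01, 3.14, 3.14, 3.14].

## Interface

Orientations are given as a unit quaternion [w, x, y, z].
In Python, from plant import ctrl, viewer, hand_in gives the robot as it stands.
- The arm moves only by the tool servo_tool, never from a script. Its argument "series" is a list that holds one entry, the list of rows, each a list of 6 numbers: the shift along the tool's x, y, z each as a share of 50 cm, from -1 to 1, then the turn, a rotation vector about the tool's x, y, z each as a share of 180 degrees, from -1 to 1. A call has 1 to 20 rows; each row is the pose to reach, as a shift and turn from the pose commanded when the call began, along the tool's axes at that moment, turning the shorter way round; what a row does not reach only later rows make up. A row lasts 1/8 s, in which the tool goes at most 62.5 mm and 10.7 degrees, less where a joint would pass 70% of its speed; a pose out of reach is approached as far as the arm can. A call with a number of a shift or a turn outside -1 to 1 is refused whole. A call with a gripper value outside its range is refused whole. "fingers" is the opening, from 0 (shut) to 1 (fully open), set as the call begins (left out, the last holds). The fingers move at their own pace and stop on an object; "squeeze" is the grip in N (left out, the last holds). Time passes only in rows, so rows that repeat a pose let the fingers close. It gives the time, the measured TCP pose, the force, the opening and the grip force at its end, in the units of the state.
- ctrl.state(): the state, without advancing time (a new reading comes with each control period).
- viewer.camera(name): name is "scene" or "top" or "wrist"; returns a dict with "pixels" (420x560x3 uint8, red, green, blue), "camera_matrix" (3x3 intrinsics, pixels), "xyz" and "orientation" of the camera in the world. Camera axes: x right, y down, z forward; pixel columns grow to the right and rows downward; lengths in m; the calibration is good to about 2 mm. The wrist camera is an equidistant fisheye: a pixel r from the principal point sees the ray r / f radians off the axis. A picture is of the moment at which its call begins. There is no depth.
- hand_in(): hands the job in; it is judged then, once.
The state is a dict: "clock": time; "qpos": joint angles; "joint_velocities": joint speeds; "tau": joint torques, N m; "position": TCP position; "eef_rot": TCP orientation; "ft_force": force on the tool from outside, world axes, zero at the start; "wrist_torque": the same for the moment, N m; "grip_width": opening from 0.0 (shut) to 1.0 (fully open); "grasp_force": force on a finger pad.
Only numpy, scipy, OpenCV 4.12 (cv2) and the standard library are available. Lean on these libraries where they do the work, as an engineer would, in place of code of your own. Each camera call takes 0.05 s, during which the arm holds its last target. There are 200 camera calls.

## Working session

There is one attempt and no reset: what is moved stays moved. The work goes in short steps, Python scripts to look and compute and a tool call to move; the robot and the scene stay as the last step left them, time stands still between calls to the robot, and variables do not carry over. Pictures are saved under pics/ and viewed, at most 10 in all, crops included, and the job is handed in when it is done.

Besides the shell and the picture viewer there is one more tool, called by a JSON object that holds its "method" and its "body". servo_tool: Moves the arm, as the interface text tells. Its arguments: {"type":"object","properties":{"series":{"type":"array"},"fingers":{"type":"number"},"squeeze":{"type":"number"}},"required":["series"]}

```bash
mkdir -p pics; ls
python3 - <<'E'
from plant import ctrl, viewer
import cv2, numpy as np, pickle
s=ctrl.state(); print(s['clock'],s['position'],s['eef_rot'],s['grip_width'],s['ft_force'])
d={}
for n in ('scene','top'):
    c=viewer.camera(n); d[n]=c
    cv2.imwrite(f'pics/{n}0.png',c['pixels'][...,::-1]); print(n,c['camera_matrix'],c['xyz'],c['orientation'])
pickle.dump(d,open('c0.pkl','wb'))
E
```

```text
pics
0.0 [0.18794371 0.59546601 0.21749863] [-1.33331181e-04  1.52302820e-01  9.88333573e-01 -7.63105095e-04] 1.000930767825536 [ 0.28459104 -0.03082556 -0.25879273]
scene [[461.37915633   0.         276.89849272]
 [  0.         461.37915633 204.86549939]
 [  0.           0.           1.        ]] [0.88441498 0.64114531 0.81027122] [-0.08146711  0.19820357  0.90674022 -0.36318125]
top [[449.57378822   0.         278.01725881]
 [  0.         449.57378822 213.11477772]
 [  0.           0.           1.        ]] [0.49578256 0.02315553 0.90072909] [-0.02100597  0.70759539 -0.70538211  0.03610523]
```

View pics/top0.png

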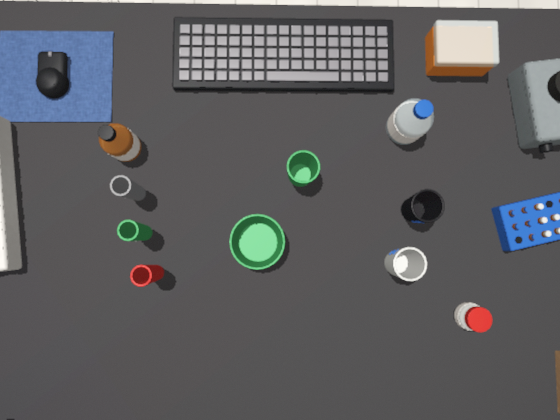

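View pics/scene0.png

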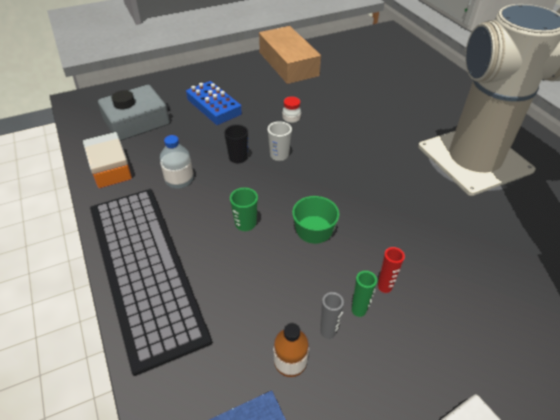

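The candidates in the top view:
- **Small:** the narrow beakers are grey (121,186), green (128,231) and red (141,275). The green one fits.
- **Medium:** green (303,168). White (406,264) and black (427,207) must stay.
- **Large:** green bowl (257,242).

I'll fit the positions with both cameras and make one confirming crop.

```bash
cat > h.py <<'E'
import cv2, numpy as np
from scipy.optimize import least_squares
from scipy.spatial.transform import Rotation as R
DIM=dict(large=(.052,.0415,.06),medium=(.031,.025,.088),small=(.019,.015,.11))
def proj(c,P):
    q=c['orientation']; r=R.from_quat([q[1],q[2],q[3],q[0]])
    p=r.inv().apply(np.asarray(P)-c['xyz'])@c['camera_matrix'].T
    return p[:,:2]/p[:,2:]
def outline(c,x,y,k,z=0):
    a=np.linspace(0,2*np.pi,90); rt,rb,h=DIM[k]
    P=[[x+r*np.cos(t),y+r*np.sin(t),zz+z] for r,zz in((rt,h),(rb,0)) for t in a]
    return proj(c,P)
def mask(c):
    hsv=cv2.cvtColor(c['pixels'],cv2.COLOR_RGB2HSV)
    return cv2.inRange(hsv,(50,110,35),(80,255,255))
def blob(c,px):
    m=cv2.morphologyEx(mask(c),cv2.MORPH_CLOSE,np.ones((5,5)))
    n,l,st,ce=cv2.connectedComponentsWithStats(m)
    i=min((i for i in range(1,n) if st[i,4]>150),key=lambda i:np.hypot(*(ce[i]-px)))
    return st[i,:4],ce[i]
def bb(p): return np.r_[p.min(0),p.max(0)]
def fit(views,k,x0,z=0):
    def f(v): return np.concatenate([bb(outline(c,*v,k,z))-np.r_[b[0]-.0,b[1],b[0]+b[2]-1,b[1]+b[3]-1] for c,b in views])
    s=least_squares(f,x0); return s.x,s.fun
E
python3 - <<'E'
from h import *; import pickle
d=pickle.load(open('c0.pkl','rb'))
px=dict(large=((257,242),(315,220),(.45,.05)),medium=((303,168),(244,209),(.6,-.05)),small=((133,231),(364,293),(.5,.3)))
im=d['top']['pixels'].copy()
for k,(t,s,x0) in px.items():
    bt,_=blob(d['top'],t); bs,_=blob(d['scene'],s)
    for nm,v in (('both',[(d['top'],bt),(d['scene'],bs)]),('top',[(d['top'],bt)]),('scene',[(d['scene'],bs)])):
        x,r=fit(v,k,x0); print(k,nm,x.round(4),r.round(1))
    x,_=fit([(d['top'],bt),(d['scene'],bs)],k,x0)
    print('r',np.hypot(*x))
    for p in outline(d['top'],*x,k): im[int(round(p[1])),int(round(p[0]))]=(255,0,255)
cv2.imwrite('pics/crop0.png',cv2.resize(im[130:300,90:350],None,fx=3,fy=3,interpolation=0)[:,:780,::-1])
E
```

```text
large both [0.5112 0.0441] [-0.8 -1.6  1.   0.3  0.3 -1.5  1.2  0.6]
large top [0.51   0.0443] [-0.9 -0.9  0.9  0.9]
large scene [0.5132 0.0444] [-0.5 -1.2  0.5  1. ]
r 0.5130618625045903
medium both [ 0.6484 -0.0394] [-1.1 -0.7  0.7  0.3 -0.4 -1.7  0.7  0.7]
medium top [ 0.648  -0.0397] [-0.9 -0.4  0.9  0.5]
medium scene [ 0.6492 -0.0382] [-0.6 -1.3  0.6  1.1]
r 0.6496115925903224
small both [0.5298 0.2699] [-0.8 -1.2  1.   0.6 -0.7 -1.7  1.3  1.3]
small top [0.5292 0.27  ] [-0.9 -0.9  1.   0.9]
small scene [0.5305 0.27  ] [-1.  -1.5  1.   1.4]
r 0.5945615666366458
```

View pics/crop0.png

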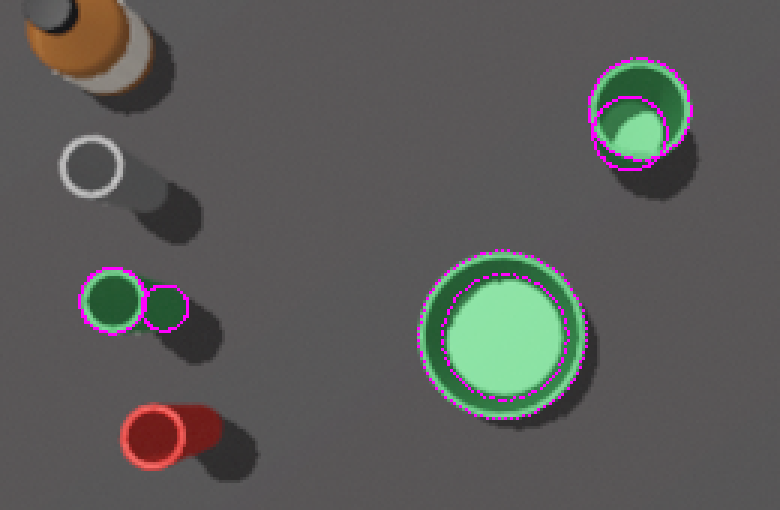

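The crop confirms both choices: the projected outlines sit on the green small beaker at crop (113,300) and the green medium at (640,110), and the two cameras agree to about 2 mm. Next I'll work out the moves.

```bash
cat >> h.py <<'E'
def goto(*T,p=None):
    from plant import ctrl
    s=ctrl.state(); q=s['eef_rot']; r=R.from_quat([q[1],q[2],q[3],q[0]])
    p=s['position'] if p is None else np.array(p)
    print('t',round(s['clock'],2),'p',p.round(4),'w',round(s['grip_width'],3),'zaxis',r.as_matrix()[:,2].round(4))
    for t in T: print(t,(r.inv().apply(np.array(t)-p)/.5).round(4))
E
python3 -c "
from h import *
goto((.418,.278,.218),(.648,-.0393,.218))"
```

```text
t 0.1 p [0.188  0.5955 0.2176] w 1.001 zaxis [-5.0e-04 -1.2e-03 -1.0e+00]
(0.418, 0.278, 0.218) [-6.299e-01 -4.671e-01 -2.000e-04]
(0.648, -0.0393, 0.218) [-1.2596e+00 -9.3380e-01  4.0000e-04]
```

{"method": "servo_tool", "body": {"series": [[[-0.63,-0.467,0,0,0,0],[-0.63,-0.467,0,0,0,0],[-0.63,-0.467,0,0,0,0],[-0.63,-0.467,0,0,0,0],[-0.63,-0.467,0,0,0,0],[-0.63,-0.467,0,0,0,0],[-0.63,-0.467,0,0,0,0],[-0.63,-0.467,0,0,0,0]]], "fingers": 1}}

```text
clock: 1.1
position: [0.4184, 0.278, 0.2181]
eef_rot: [-0.0, 0.153, 0.988, 0.0]
ft_force: [0.1, 0.1, 0.2]
grip_width: 0.998
grasp_force: 0.0
```

{"method": "servo_tool", "body": {"series": [[[-0.63,-0.467,0,0,0,0],[-0.63,-0.467,0,0,0,0],[-0.63,-0.467,0,0,0,0],[-0.63,-0.467,0,0,0,0],[-0.63,-0.467,0,0,0,0],[-0.63,-0.467,0,0,0,0],[-0.63,-0.467,0,0,0,0],[-0.63,-0.467,0,0,0,0],[-0.63,-0.467,0,0,0,0],[-0.63,-0.467,0,0,0,0]]]}}

```text
clock: 2.35
position: [0.6476, -0.0372, 0.2184]
eef_rot: [-0.0, 0.151, 0.988, 0.0]
ft_force: [-0.6, -0.5, 0.4]
grip_width: 0.998
grasp_force: 0.0
```

```bash
python3 -c "
from h import *
goto((.648,-.0393,.218),(.648,-.0393,.083))"
```

```text
t 2.35 p [ 0.6476 -0.0372  0.2184] w 0.998 zaxis [-4.e-04  2.e-04 -1.e+00]
(0.648, -0.0393, 0.218) [-0.002  -0.0038  0.0008]
(0.648, -0.0393, 0.083) [-0.0021 -0.0038  0.2708]
```

{"method": "servo_tool", "body": {"series": [[[0,0,0.08,0,0,0],[0,0,0.16,0,0,0],[0,0,0.19,0,0,0],[0,0,0.19,0,0,0],[0,0,0.19,0,0,0]]]}}

```text
clock: 2.98
position: [0.6494, -0.0389, 0.1249]
eef_rot: [0.001, 0.152, 0.988, 0.0]
ft_force: [-0.4, -0.0, -0.3]
grip_width: 1.001
grasp_force: 0.0
```

```bash
python3 -c "
from h import *
goto((.648,-.0393,.083))
from plant import viewer
c=viewer.camera('wrist');cv2.imwrite('pics/w1.png',c['pixels'][...,::-1])"
```

```text
t 2.98 p [ 0.6494 -0.0389  0.1249] w 1.001 zaxis [ 2.4e-03 -2.0e-04 -1.0e+00]
(0.648, -0.0393, 0.083) [ 0.0025 -0.0017  0.0838]
```

View pics/w1.png

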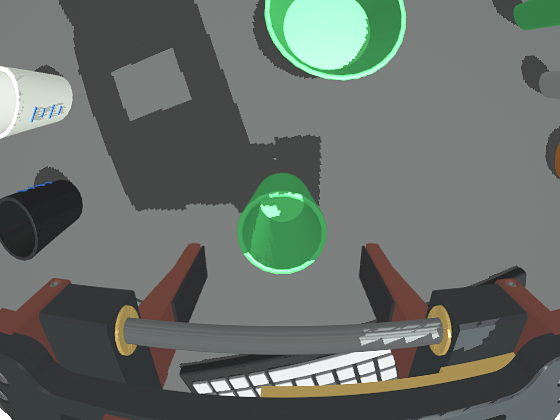

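The wrist view shows the medium beaker (282,235) centred between the fingers (inner edges at columns 205 and 362). I'll descend and grip.

{"method": "servo_tool", "body": {"series": [[[0,0,0.04,0,0,0],[0,0,0.07,0,0,0],[0,0,0.082,0,0,0],[0,0,0.082,0,0,0],[0,0,0.082,0,0,0]]]}}

```text
clock: 3.65
position: [0.6486, -0.0391, 0.0825]
eef_rot: [0.0, 0.152, 0.988, 0.0]
ft_force: [-0.6, 0.0, 0.3]
grip_width: 0.997
grasp_force: 0.0
```

{"method": "servo_tool", "body": {"series": [[[0,0,0,0,0,0],[0,0,0,0,0,0],[0,0,0,0,0,0],[0,0,0,0,0,0],[0,0,0,0,0,0],[0,0,0,0,0,0],[0,0,0,0,0,0],[0,0,0,0,0,0]]], "fingers": 0, "squeeze": 15}}

```text
clock: 4.65
position: [0.6484, -0.0391, 0.0824]
eef_rot: [0.0, 0.152, 0.988, -0.0]
ft_force: [0.7, -0.8, 2.5]
grip_width: 0.687
grasp_force: 15.0
```

The opening is 60.5 mm, which matches the medium beaker near its rim. Lifting now.

{"method": "servo_tool", "body": {"series": [[[0,0,-0.03,0,0,0],[0,0,-0.07,0,0,0],[0,0,-0.12,0,0,0],[0,0,-0.17,0,0,0],[0,0,-0.2,0,0,0],[0,0,-0.21,0,0,0],[0,0,-0.21,0,0,0],[0,0,-0.21,0,0,0],[0,0,-0.21,0,0,0]]]}}

```text
clock: 5.78
position: [0.6479, -0.039, 0.1864]
eef_rot: [-0.001, 0.152, 0.988, -0.0]
ft_force: [-0.2, 1.0, -1.0]
grip_width: 0.682
grasp_force: 15.0
```

```bash
python3 -c "
from h import *
goto((.511,.0442,.187))"
```

```text
t 5.78 p [ 0.6479 -0.039   0.1864] w 0.682 zaxis [-1.5e-03  1.0e-04 -1.0e+00]
(0.511, 0.0442, 0.187) [ 0.3111  0.0762 -0.0008]
```

{"method": "servo_tool", "body": {"series": [[[0.03,0.007,0,0,0,0],[0.09,0.022,0,0,0,0],[0.16,0.039,0,0,0,0],[0.22,0.054,0,0,0,0],[0.27,0.066,0,0,0,0],[0.3,0.073,0,0,0,0],[0.31,0.076,0,0,0,0],[0.31,0.076,0,0,0,0],[0.31,0.076,0,0,0,0],[0.31,0.076,0,0,0,0]]]}}

```text
clock: 7.02
position: [0.5124, 0.0436, 0.1872]
eef_rot: [0.0, 0.153, 0.988, 0.0]
ft_force: [-0.7, -0.0, 0.2]
grip_width: 0.684
grasp_force: 15.0
```

```bash
python3 -c "
from h import *
goto((.511,.0442,.0875))
from plant import viewer
c=viewer.camera('scene');cv2.imwrite('pics/s1.png',c['pixels'][...,::-1])"
```

```text
t 7.03 p [0.5124 0.0436 0.1872] w 0.684 zaxis [ 2.e-04 -0.e+00 -1.e+00]
(0.511, 0.0442, 0.0875) [0.0031 0.0002 0.1994]
```

View pics/s1.png

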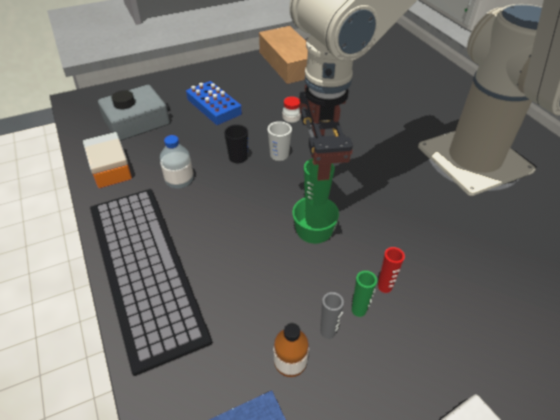

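The medium beaker (318,195) is held upright above the large one (315,220). Lowering slowly.

{"method": "servo_tool", "body": {"series": [[[0.001,0,0.03,0,0,0],[0.002,0,0.06,0,0,0],[0.002,0,0.09,0,0,0],[0.002,0,0.12,0,0,0],[0.002,0,0.145,0,0,0],[0.002,0,0.165,0,0,0],[0.002,0,0.18,0,0,0],[0.002,0,0.188,0,0,0],[0.002,0,0.193,0,0,0],[0.002,0,0.196,0,0,0],[0.002,0,0.198,0,0,0],[0.002,0,0.199,0,0,0],[0.002,0,0.199,0,0,0],[0.002,0,0.199,0,0,0]]]}}

```text
clock: 8.82
position: [0.511, 0.0442, 0.0878]
eef_rot: [0.0, 0.152, 0.988, 0.0]
ft_force: [0.2, -0.3, -0.7]
grip_width: 0.681
grasp_force: 15.0
```

{"method": "servo_tool", "body": {"series": [[[0,0,0.001,0,0,0],[0,0,0.002,0,0,0],[0,0,0.002,0,0,0],[0,0,0.002,0,0,0]]]}}

```text
clock: 9.32
position: [0.5114, 0.0442, 0.0874]
eef_rot: [0.0, 0.152, 0.988, 0.0]
ft_force: [-1.7, -0.7, 6.5]
grip_width: 0.684
grasp_force: 15.0
```

Contact at 6.5 N upward and at the expected height. I'll release slowly by stepping the opening, then rise.

{"method": "servo_tool", "body": {"series": [[[0,0,-0.001,0,0,0],[0,0,-0.001,0,0,0],[0,0,-0.001,0,0,0]]]}}

```text
clock: 9.7
position: [0.5112, 0.0442, 0.0874]
eef_rot: [0.0, 0.152, 0.988, 0.0]
ft_force: [0.3, -1.0, 3.7]
grip_width: 0.684
grasp_force: 15.0
```

{"method": "servo_tool", "body": {"series": [[[0,0,0,0,0,0],[0,0,0,0,0,0],[0,0,0,0,0,0],[0,0,0,0,0,0]]], "fingers": 0.95}}

```text
clock: 10.2
position: [0.5109, 0.0442, 0.0872]
eef_rot: [-0.0, 0.152, 0.988, 0.0]
ft_force: [-0.1, -0.4, 1.0]
grip_width: 0.951
grasp_force: 0.0
```

{"method": "servo_tool", "body": {"series": [[[0,0,-0.03,0,0,0],[0,0,-0.08,0,0,0],[0,0,-0.16,0,0,0],[0,0,-0.24,0,0,0],[0,0,-0.28,0,0,0],[0,0,-0.28,0,0,0],[0,0,-0.28,0,0,0]]]}}

```text
clock: 11.08
position: [0.5104, 0.0442, 0.2269]
eef_rot: [-0.0, 0.152, 0.988, -0.0]
ft_force: [-0.5, 0.8, -0.7]
grip_width: 0.953
grasp_force: 0.0
```

```bash
python3 -c "
from h import *
goto((.5295,.27,.228))"
```

```text
t 11.07 p [0.5104 0.0442 0.2269] w 0.953 zaxis [-7.e-04 -0.e+00 -1.e+00]
(0.5295, 0.27, 0.228) [ 0.0997  0.4422 -0.0023]
```

{"method": "servo_tool", "body": {"series": [[[0.02,0.08,0,0,0,0],[0.05,0.2,0,0,0,0],[0.07,0.31,0,0,0,0],[0.09,0.4,0,0,0,0],[0.1,0.442,0,0,0,0],[0.1,0.442,0,0,0,0],[0.1,0.442,0,0,0,0],[0.1,0.442,0,0,0,0]]], "fingers": 0.8}}

```text
clock: 12.08
position: [0.5298, 0.2685, 0.2272]
eef_rot: [-0.0, 0.153, 0.988, -0.0]
ft_force: [0.4, -0.2, 0.8]
grip_width: 0.8
grasp_force: 0.0
```

Run:
```python
from h import *
goto((.5295,.27,.228),(.5295,.27,.107))
from plant import viewer
c=viewer.camera('wrist');w=c['pixels']
t=viewer.camera('top'); im=t['pixels'].copy()
for k,z in (('large',0),('medium',.005)):
    for p in outline(t,.511,.0442,k,z): im[int(round(p[1])),int(round(p[0]))]=(255,0,255)
a=cv2.resize(im[160:320,190:350],(400,400),interpolation=0); b=cv2.resize(w,(400,300))
cv2.imwrite('pics/m2.png',np.hstack([a,np.vstack([b,np.zeros((100,400,3),np.uint8)])])[...,::-1])
```

```text
t 12.07 p [0.5298 0.2685 0.2272] w 0.8 zaxis [-4.e-04 -4.e-04 -1.e+00]
(0.5295, 0.27, 0.228) [ 0.0015  0.0026 -0.0015]
(0.5295, 0.27, 0.107) [0.0014 0.0028 0.2405]
```

View pics/m2.png

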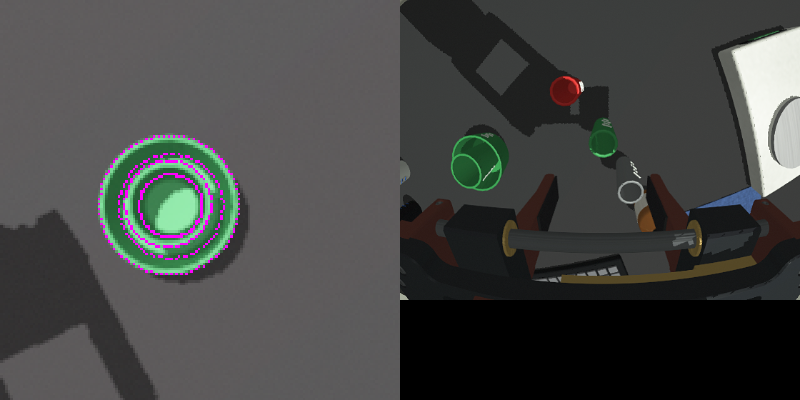

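The medium beaker stands upright inside the large one, with its rim at crop (167,205). In the wrist view (right) the small green beaker (602,140) lies midway between the fingers (550 and 650), with grey and red clear of them. Descending.

{"method": "servo_tool", "body": {"series": [[[0,0,0.06,0,0,0],[0,0,0.12,0,0,0],[0,0,0.16,0,0,0],[0,0,0.19,0,0,0],[0,0,0.215,0,0,0],[0,0,0.23,0,0,0],[0,0,0.238,0,0,0],[0,0,0.238,0,0,0],[0,0,0.238,0,0,0]]]}}

```text
clock: 13.3
position: [0.5301, 0.2701, 0.1087]
eef_rot: [0.0, 0.152, 0.988, 0.0]
ft_force: [0.1, -0.5, 0.4]
grip_width: 0.8
grasp_force: 0.0
```

{"method": "servo_tool", "body": {"series": [[[0,0,0,0,0,0],[0,0,0,0,0,0],[0,0,0,0,0,0],[0,0,0,0,0,0],[0,0,0,0,0,0],[0,0,0,0,0,0],[0,0,0,0,0,0],[0,0,0,0,0,0]]], "fingers": 0, "squeeze": 15}}

```text
clock: 14.3
position: [0.5299, 0.27, 0.1083]
eef_rot: [0.0, 0.152, 0.988, -0.0]
ft_force: [0.3, 0.1, 0.2]
grip_width: 0.004
grasp_force: 0.0
```

{"method": "servo_tool", "body": {"series": [[[0,0,-0.03,0,0,0],[0,0,-0.07,0,0,0],[0,0,-0.12,0,0,0],[0,0,-0.17,0,0,0],[0,0,-0.22,0,0,0],[0,0,-0.25,0,0,0],[0,0,-0.26,0,0,0],[0,0,-0.26,0,0,0],[0,0,-0.26,0,0,0]]]}}

```text
clock: 15.42
position: [0.5293, 0.2698, 0.2373]
eef_rot: [-0.001, 0.152, 0.988, -0.0]
ft_force: [-0.5, -0.8, 0.0]
grip_width: 0.004
grasp_force: 0.0
```

Run:
```python
from h import *
from plant import viewer
t=viewer.camera('top'); s=viewer.camera('scene')
g=cv2.cvtColor(t['pixels'],cv2.COLOR_RGB2HSV)
# medium position: upsampled crop with fitted circle candidates on bright rim edges
b,_=blob(t,(257,242)); print(b, 'large',fit([(t,b)],'large',(.51,.04))[0].round(4))
gr=t['pixels'][...,1].astype(float)
a=np.linspace(0,2*np.pi,120)
best=[]
for dx in np.arange(-.012,.0121,.001):
  for dy in np.arange(-.012,.0121,.001):
    P=[[.511+dx+.029*np.cos(u),.0442+dy+.029*np.sin(u),.093] for u in a]
    p=proj(t,P).astype(np.float32)
    v=cv2.remap(gr.astype(np.float32),p[:,:1],p[:,1:],cv2.INTER_LINEAR)
    best.append((float(v.mean()),.511+dx,.0442+dy))
print(sorted(best)[-4:])
goto((.511,.0442,.237))
im=np.hstack([cv2.resize(t['pixels'][180:300,190:350],(400,300),interpolation=0),cv2.resize(s['pixels'],(400,300))])
cv2.imwrite('pics/m3.png',im[...,::-1])
```

```text
[231 215  55  55] large [0.51   0.0424]
[(209.5254364013672, np.float64(0.512), np.float64(0.043200000000000016)), (211.4290008544922, np.float64(0.51), np.float64(0.04420000000000002)), (213.1646270751953, np.float64(0.511), np.float64(0.043200000000000016)), (213.99147033691406, np.float64(0.511), np.float64(0.04420000000000002))]
t 15.53 p [0.5294 0.2698 0.2374] w 0.001 zaxis [-1.4e-03 -7.0e-04 -1.0e+00]
(0.511, 0.0442, 0.237) [-0.1007 -0.4414  0.0011]
```

View pics/m3.png

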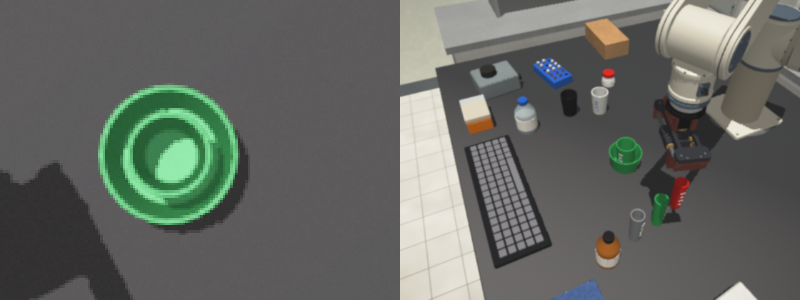

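The gripper closed on nothing, although the small beaker still stands. I'll measure it again.

Run:
```python
from h import *; import pickle
from plant import viewer
d0=pickle.load(open('c0.pkl','rb'))
t=viewer.camera('top'); s=viewer.camera('scene'); w=viewer.camera('wrist')
print([np.abs(np.array(t[k])-d0['top'][k]).max() for k in('xyz','orientation','camera_matrix')],[np.abs(np.array(s[k])-d0['scene'][k]).max() for k in('xyz','orientation','camera_matrix')])
for c,n,p in((t,'top',(133,231)),(s,'scene',(364,293)),(d0['top'],'top0',(133,231)),(d0['scene'],'scene0',(364,293))):
    b,ce=blob(c,p); print(n,b,ce.round(1),fit([(c,b)],'small',(.5,.3))[0].round(4))
goto()
a=cv2.resize(t['pixels'][140:320,60:220],(400,450),interpolation=0)
b=cv2.resize(s['pixels'][170:350,290:450],(400,450),interpolation=0)
cv2.imwrite('pics/m4.png',np.hstack([a,b])[...,::-1])
```

```text
[np.float64(0.0), np.float64(0.0), np.float64(0.0)] [np.float64(0.0), np.float64(0.0), np.float64(0.0)]
top [138 225  14  16] [144.6 233. ] [0.525  0.2492]
scene [352 271  25  45] [363.  291.3] [0.5305 0.27  ]
top0 [117 220  35  21] [133.9 231.1] [0.5292 0.27  ]
scene0 [352 271  25  45] [362.9 291.6] [0.5305 0.27  ]
t 15.68 p [0.5296 0.2699 0.2377] w 0.006 zaxis [-8.e-04 -4.e-04 -1.e+00]
```

View pics/m4.png

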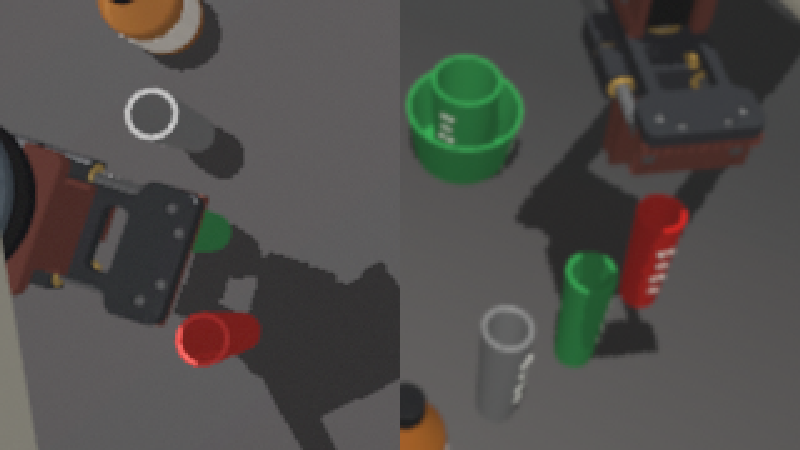

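Run:
```python
from h import *; import pickle
from plant import viewer,ctrl
t=viewer.camera('top'); s=viewer.camera('scene'); w=viewer.camera('wrist')
st=ctrl.state(); print(st['qpos'],st['eef_rot'])
p=st['position']
im=[t['pixels'].copy(),s['pixels'].copy()]
ax=R.from_quat(np.roll(st['eef_rot'],-1)).as_matrix()
for i,c in enumerate((t,s)):
    P=[p+ax[:,2]*.022, p+ax[:,2]*.022+ax[:,0]*.01,p+ax[:,2]*.022-ax[:,0]*.01,p-ax[:,2]*.06]
    for (x,y),col in zip(proj(c,P),[(255,0,255),(255,255,0),(255,255,0),(0,255,255)]):
        cv2.circle(im[i],(int(round(x)),int(round(y))),1,col,-1)
a=cv2.resize(im[0][140:320,60:220],(400,450),interpolation=0)
b=cv2.resize(im[1][130:310,290:450],(400,450),interpolation=0)
cv2.imwrite('pics/m5.png',np.hstack([a,b])[...,::-1])
print(w['xyz'],w['orientation'], ax.T@(w['xyz']-p))
```

```text
[ 4.51269219e-01  3.56959161e-01  1.68171824e+00  9.38619336e-06
  1.10319558e+00 -8.13710402e-01] [-1.17728559e-04  1.52315281e-01  9.88331946e-01 -7.61764149e-05]
[0.45135553 0.29504769 0.40410974] [0.12331349 0.79697118 0.58429472 0.09072153] [ 0.08238966  0.00025415 -0.16599103]
```

View pics/m5.png

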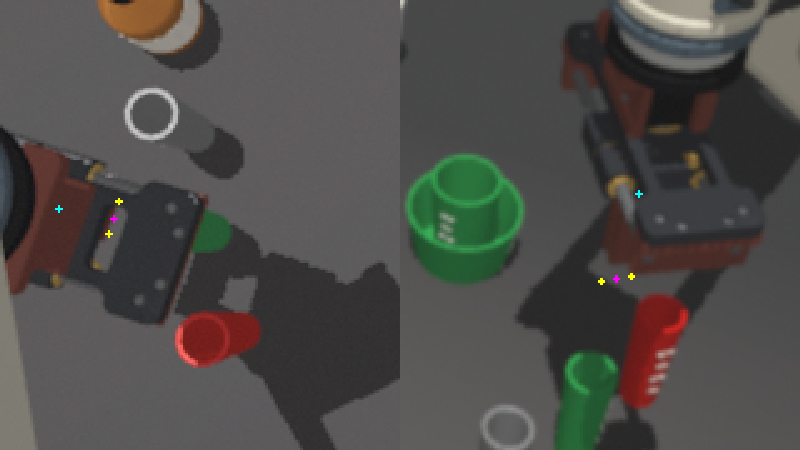

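The projected fingertip (magenta at (615,280)) lies on bare table in the scene view, so I'll check the fingers themselves in the wrist view.

Run:
```python
from h import *
from plant import viewer,ctrl
w=viewer.camera('wrist'); s=viewer.camera('scene')
a=cv2.resize(w['pixels'],(500,375)); b=cv2.resize(s['pixels'][80:300,310:490],(300,367),interpolation=0)
cv2.imwrite('pics/m6.png',np.hstack([a[:367],b])[...,::-1])
st=ctrl.state(); print(st['grip_width'],st['grasp_force'],w['camera_matrix'])
q=w['orientation']; r=R.from_quat([q[1],q[2],q[3],q[0]]); K=w['camera_matrix']
ax=R.from_quat(np.roll(st['eef_rot'],-1)).as_matrix()
for n,P in (('tip',st['position']+ax[:,2]*.022),('rim',np.array([.5295,.27,.11])),('foot',np.array([.5295,.27,0]))):
    v=r.inv().apply(P-w['xyz']); th=np.arctan2(np.hypot(v[0],v[1]),v[2]); u=v[:2]/np.hypot(v[0],v[1])*th*K[0,0]+K[:2,2]; print(n,u.round(1))
```

```text
0.0037850737824364276 0.0 [[325.1922621    0.         282.71952411]
 [  0.         325.1922621  207.13626982]
 [  0.           0.           1.        ]]
tip [282.1 241.5]
rim [282.1 195.6]
foot [282.2 172.3]
```

View pics/m6.png

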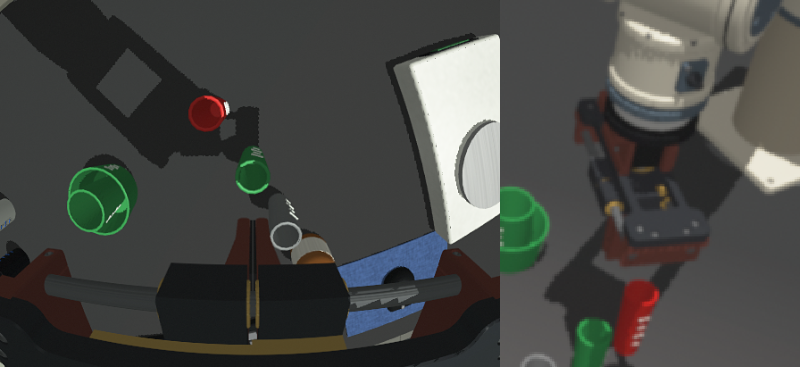

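The ten pictures are used, so I'll rely on numeric checks from here. I'll open the fingers and compare frames to locate where they really are.

```bash
cat >> h.py <<'E'
def snap(name):
    from plant import viewer,ctrl
    import pickle
    d={n:viewer.camera(n) for n in('scene','top','wrist')}; d['st']=ctrl.state()
    pickle.dump(d,open(name+'.pkl','wb')); return d
def wproj(w,P):
    K=w['camera_matrix']; v=R.from_quat(np.roll(w['orientation'],-1)).inv().apply(np.asarray(P)-w['xyz'])
    h=np.hypot(v[:,0],v[:,1]); return v[:,:2]/h[:,None]*np.arctan2(h,v[:,2])[:,None]*K[0,0]+K[:2,2]
E
python3 -c "
from h import *
snap('a')"
```

{"method": "servo_tool", "body": {"series": [[[0,0,0,0,0,0],[0,0,0,0,0,0],[0,0,0,0,0,0],[0,0,0,0,0,0],[0,0,0,0,0,0],[0,0,0,0,0,0]]], "fingers": 0.8}}

```text
clock: 16.82
position: [0.5298, 0.27, 0.2383]
eef_rot: [0.0, 0.152, 0.988, -0.0]
ft_force: [0.6, -0.1, 0.5]
grip_width: 0.65
grasp_force: 0.0
```

Run:
```python
from h import *; import pickle
a=pickle.load(open('a.pkl','rb')); b=snap('b'); p=b['st']['position']
ax=R.from_quat(np.roll(b['st']['eef_rot'],-1)).as_matrix(); X,Y,Z=ax.T
for n in('scene','top','wrist'):
    m=(np.abs(a[n]['pixels'].astype(int)-b[n]['pixels']).max(2)>40).astype(np.uint8)
    k,l,st,ce=cv2.connectedComponentsWithStats(m)
    print(n,[(st[i].tolist()) for i in range(1,k) if st[i,4]>40])
    P=[p+Z*.022+s*Y*w+u*X*.01 for s in(1,-1) for w in(.035,.049) for u in(1,-1)]+[p-Z*.058+s*Y*.089+u*X*.0375 for s in(1,-1) for u in(1,-1)]
    q=(wproj if n=='wrist' else proj)(b[n],P); print(' tips+',q[:4].round().tolist(),'\n tips-',q[4:8].round().tolist(),'\n body',q[8:].round().tolist())
```

```text
scene [[373, 192, 10, 30, 119], [406, 193, 8, 12, 42], [380, 240, 13, 7, 45]]
 tips+ [[388.0, 257.0], [376.0, 258.0], [391.0, 264.0], [378.0, 265.0]] 
 tips- [[376.0, 225.0], [365.0, 226.0], [374.0, 219.0], [363.0, 220.0]] 
 body [[428.0, 251.0], [376.0, 256.0], [391.0, 167.0], [347.0, 171.0]]
top [[102, 208, 19, 5, 49], [96, 224, 14, 24, 125], [148, 251, 14, 13, 117], [161, 251, 7, 13, 48], [84, 253, 16, 8, 56]]
 tips+ [[81.0, 226.0], [85.0, 213.0], [72.0, 223.0], [77.0, 210.0]] 
 tips- [[125.0, 240.0], [129.0, 227.0], [134.0, 243.0], [138.0, 230.0]] 
 body [[10.0, 230.0], [30.0, 177.0], [138.0, 271.0], [156.0, 217.0]]
wrist [[269, 179, 16, 8, 59], [202, 246, 24, 49, 596], [278, 247, 4, 61, 126], [284, 247, 4, 60, 105], [342, 246, 8, 14, 51], [315, 262, 60, 63, 1403], [372, 287, 116, 95, 4523], [152, 294, 20, 26, 135], [214, 296, 62, 30, 579], [255, 297, 22, 15, 106], [292, 297, 35, 13, 150], [289, 298, 23, 28, 164], [445, 319, 20, 5, 49], [148, 320, 34, 55, 542], [276, 326, 4, 41, 106], [286, 326, 5, 42, 135], [376, 332, 17, 14, 139], [419, 359, 74, 28, 569], [100, 369, 116, 26, 1167], [289, 368, 15, 10, 102], [261, 375, 14, 9, 93], [247, 377, 14, 9, 88], [282, 378, 38, 8, 204], [234, 380, 13, 6, 56]]
 tips+ [[338.0, 226.0], [336.0, 255.0], [360.0, 226.0], [357.0, 255.0]] 
 tips- [[226.0, 226.0], [228.0, 255.0], [204.0, 226.0], [207.0, 255.0]] 
 body [[494.0, 231.0], [453.0, 364.0], [70.0, 231.0], [111.0, 364.0]]
```

The scene and top projections agree with the gripper's pose. The wrist frame shows the fingertips at row ≥246, where 226 was expected, so the fingers end about 20 mm higher than specified. That fits the evidence: the medium was held only near its rim, and the small was missed with the TCP just below its rim. I'll grasp about 16 mm lower; the lowered fingers should still clear the medium's rim.

{"method": "servo_tool", "body": {"series": [[[0,0,0.06,0,0,0],[0,0,0.12,0,0,0],[0,0,0.17,0,0,0],[0,0,0.2,0,0,0],[0,0,0.23,0,0,0],[0,0,0.255,0,0,0],[0,0,0.275,0,0,0],[0,0,0.287,0,0,0],[0,0,0.292,0,0,0],[0,0,0.292,0,0,0],[0,0,0.292,0,0,0]]]}}

```text
clock: 18.35
position: [0.5301, 0.2701, 0.0927]
eef_rot: [0.0, 0.152, 0.988, 0.0]
ft_force: [0.2, 0.6, 0.2]
grip_width: 0.796
grasp_force: 0.0
```

{"method": "servo_tool", "body": {"series": [[[0,0,0,0,0,0],[0,0,0,0,0,0],[0,0,0,0,0,0],[0,0,0,0,0,0],[0,0,0,0,0,0],[0,0,0,0,0,0],[0,0,0,0,0,0],[0,0,0,0,0,0]]], "fingers": 0}}

```text
clock: 19.35
position: [0.5299, 0.27, 0.0923]
eef_rot: [0.0, 0.152, 0.988, -0.0]
ft_force: [0.1, -0.8, 1.0]
grip_width: 0.428
grasp_force: 15.0
```

The small beaker is gripped at 37.7 mm, which matches its rim. Lifting.

{"method": "servo_tool", "body": {"series": [[[0,0,-0.03,0,0,0],[0,0,-0.07,0,0,0],[0,0,-0.12,0,0,0],[0,0,-0.17,0,0,0],[0,0,-0.22,0,0,0],[0,0,-0.25,0,0,0],[0,0,-0.26,0,0,0],[0,0,-0.26,0,0,0],[0,0,-0.26,0,0,0]]]}}

```text
clock: 20.48
position: [0.5293, 0.2697, 0.2213]
eef_rot: [-0.001, 0.152, 0.988, -0.0]
ft_force: [-0.4, -0.1, -0.1]
grip_width: 0.431
grasp_force: 15.0
```

Run:
```python
from h import *
d=snap('c'); goto((.511,.0442,.222))
p=d['st']['position']; 
o=outline(d['scene'],p[0],p[1],'small',.13); print('pred held',bb(o).round())
m=mask(d['scene']); n,l,st,ce=cv2.connectedComponentsWithStats(m)
print([st[i].tolist() for i in range(1,n) if st[i,4]>60])
a=np.linspace(0,2*np.pi,120); gr=d['top']['pixels'][...,1].astype(np.float32)
for k,r,z in(('med',.029,.093),('large',.05,.06)):
  best=[]
  for x in np.arange(.499,.5231,.001):
    for y in np.arange(.032,.0561,.001):
      q=proj(d['top'],[[x+r*np.cos(u),y+r*np.sin(u),z] for u in a]).astype(np.float32)
      best.append((float(cv2.remap(gr,q[:,:1],q[:,1:],1).mean()),round(x,4),round(y,4)))
  print(k,sorted(best)[-3:])
```

```text
t 20.62 p [0.5295 0.2698 0.2215] w 0.432 zaxis [-1.2e-03 -6.0e-04 -1.0e+00]
(0.511, 0.0442, 0.222) [-0.1006 -0.4415 -0.0007]
pred held [360. 223. 390. 278.]
[[292, 192, 47, 51, 1726], [360, 225, 23, 54, 747]]
med [(211.95103454589844, np.float64(0.51), np.float64(0.044)), (212.26806640625, np.float64(0.511), np.float64(0.043)), (214.95872497558594, np.float64(0.511), np.float64(0.044))]
large [(201.961669921875, np.float64(0.511), np.float64(0.044)), (203.95103454589844, np.float64(0.512), np.float64(0.045)), (206.75296020507812, np.float64(0.511), np.float64(0.045))]
```

The small beaker is held upright where predicted, and the medium is centred at (0.511, 0.044). Carrying it over.

{"method": "servo_tool", "body": {"series": [[[-0.01,-0.04,0,0,0,0],[-0.025,-0.11,0,0,0,0],[-0.043,-0.19,0,0,0,0],[-0.062,-0.27,0,0,0,0],[-0.078,-0.34,0,0,0,0],[-0.09,-0.395,0,0,0,0],[-0.098,-0.43,0,0,0,0],[-0.1,-0.441,0,0,0,0],[-0.1,-0.441,0,0,0,0],[-0.1,-0.441,0,0,0,0],[-0.1,-0.441,0,0,0,0],[-0.1,-0.441,0,0,0,0]]]}}

```text
clock: 22.12
position: [0.5111, 0.0452, 0.2222]
eef_rot: [-0.0, 0.152, 0.988, -0.0]
ft_force: [0.2, -0.4, -0.3]
grip_width: 0.434
grasp_force: 15.0
```

Run:
```python
from h import *
d=snap('d'); goto((.511,.044,.1023))
p=d['st']['position']
o=outline(d['scene'],p[0],p[1],'small',.129); print('pred held',bb(o).round(), 'foot',bb(o[90:]).round(1))
m=mask(d['scene']); n,l,st,ce=cv2.connectedComponentsWithStats(m)
print([st[i].tolist() for i in range(1,n) if st[i,4]>60])
for r in range(150,200,5):
    c=np.flatnonzero(m[r]); print(r,c.min() if len(c) else None,c.max() if len(c) else None)
```

```text
t 22.27 p [0.5111 0.0449 0.2223] w 0.428 zaxis [-0. -0. -1.]
(0.511, 0.044, 0.1023) [-0.0003 -0.0018  0.2399]
pred held [311. 142. 332. 194.] foot [310.9 184.1 325.1 194. ]
[[292, 147, 47, 96, 2232]]
150 313 316
155 313 317
160 313 317
165 312 328
170 312 327
175 312 326
180 311 325
185 311 325
190 311 324
195 305 326
```

The foot spans columns 311–325, as predicted. Lowering.

{"method": "servo_tool", "body": {"series": [[[0,-0.001,0.03,0,0,0],[0,-0.001,0.06,0,0,0],[0,-0.001,0.09,0,0,0],[0,-0.001,0.12,0,0,0],[0,-0.001,0.15,0,0,0],[0,-0.001,0.175,0,0,0],[0,-0.001,0.195,0,0,0],[0,-0.001,0.21,0,0,0],[0,-0.001,0.22,0,0,0],[0,-0.001,0.228,0,0,0],[0,-0.001,0.234,0,0,0],[0,-0.001,0.237,0,0,0],[0,-0.001,0.239,0,0,0],[0,-0.001,0.239,0,0,0],[0,-0.001,0.239,0,0,0]]]}}

```text
clock: 24.15
position: [0.5111, 0.0442, 0.1029]
eef_rot: [0.0, 0.152, 0.988, 0.0]
ft_force: [0.8, 0.3, -0.4]
grip_width: 0.432
grasp_force: 15.0
```

{"method": "servo_tool", "body": {"series": [[[0,0,0.001,0,0,0],[0,0,0.002,0,0,0],[0,0,0.002,0,0,0],[0,0,0.002,0,0,0]]]}}

```text
clock: 24.65
position: [0.5114, 0.0442, 0.1022]
eef_rot: [0.0, 0.152, 0.988, 0.0]
ft_force: [-1.6, -0.4, 5.5]
grip_width: 0.434
grasp_force: 15.0
```

Contact at 5.5 N, at the expected height of +10 mm. I'll release to a modest opening, then go straight up.

{"method": "servo_tool", "body": {"series": [[[0,0,-0.001,0,0,0],[0,0,-0.001,0,0,0],[0,0,-0.001,0,0,0]]]}}

```text
clock: 25.02
position: [0.511, 0.0442, 0.1023]
eef_rot: [0.0, 0.152, 0.988, -0.0]
ft_force: [-0.0, 0.4, 1.0]
grip_width: 0.431
grasp_force: 15.0
```

{"method": "servo_tool", "body": {"series": [[[0,0,0,0,0,0],[0,0,0,0,0,0],[0,0,0,0,0,0],[0,0,0,0,0,0],[0,0,0,0,0,0]]], "fingers": 0.8}}

```text
clock: 25.65
position: [0.511, 0.0442, 0.1023]
eef_rot: [-0.0, 0.152, 0.988, -0.0]
ft_force: [0.1, 0.4, -0.9]
grip_width: 0.799
grasp_force: 0.0
```

{"method": "servo_tool", "body": {"series": [[[0,0,-0.03,0,0,0],[0,0,-0.08,0,0,0],[0,0,-0.16,0,0,0],[0,0,-0.24,0,0,0],[0,0,-0.28,0,0,0],[0,0,-0.28,0,0,0],[0,0,-0.28,0,0,0]]]}}

```text
clock: 26.52
position: [0.5104, 0.0442, 0.2419]
eef_rot: [-0.0, 0.152, 0.988, -0.0]
ft_force: [0.2, 0.1, 0.5]
grip_width: 0.8
grasp_force: 0.0
```

{"method": "servo_tool", "body": {"series": [[[0.02,0.08,0,0,0,0],[0.05,0.2,0,0,0,0],[0.07,0.31,0,0,0,0],[0.09,0.4,0,0,0,0],[0.1,0.442,0,0,0,0],[0.1,0.442,0,0,0,0],[0.1,0.442,0,0,0,0],[0.1,0.442,0,0,0,0]]]}}

```text
clock: 27.52
position: [0.5299, 0.2685, 0.2423]
eef_rot: [-0.0, 0.153, 0.988, -0.0]
ft_force: [-0.7, -0.2, 1.2]
grip_width: 0.799
grasp_force: 0.0
```

Run:
```python
from h import *; import pickle
d=snap('e'); goto()
d0=pickle.load(open('c0.pkl','rb'))
for n in('scene','top'):
    m=mask(d[n]); k,l,st,ce=cv2.connectedComponentsWithStats(m)
    print(n,[st[i].tolist() for i in range(1,k) if st[i,4]>60])
    print(' pred small',bb(outline(d[n],.511,.044,'small',.01)).round(1),'med',bb(outline(d[n],.511,.044,'medium',.005)).round(1),'large',bb(outline(d[n],.511,.0445,'large')).round(1))
a=np.linspace(0,2*np.pi,120); gr=d['top']['pixels'][...,1].astype(np.float32)
for k,r,z in(('small',.017,.12),('med',.029,.093),('large',.05,.06)):
  best=[]
  for x in np.arange(.499,.5231,.001):
    for y in np.arange(.032,.0561,.001):
      q=proj(d['top'],[[x+r*np.cos(u),y+r*np.sin(u),z] for u in a]).astype(np.float32)
      best.append((float(cv2.remap(gr,q[:,:1],q[:,1:],1).mean()),round(x,4),round(y,4)))
  print(k,sorted(best)[-2:])
x=np.abs(d['top']['pixels'][245:285,385:430].astype(int)-d0['top']['pixels'][245:285,385:430]).max(2); print('white changed px',(x>60).sum())
```

```text
t 27.68 p [0.53   0.2691 0.2425] w 0.796 zaxis [ 2.e-04  1.e-04 -1.e+00]
scene [[292, 187, 47, 56, 1789]]
 pred small [307.8 185.6 326.5 230.7] med [302.4 190.6 331.  235.5] large [292.4 194.6 339.3 242.7]
top [[231, 215, 54, 55, 2004]]
 pred small [245.4 229.7 267.3 251.7] med [239.4 223.7 274.  258.3] large [229.  213.5 284.8 269.3]
small [(208.96328735351562, np.float64(0.51), np.float64(0.044)), (209.4484100341797, np.float64(0.511), np.float64(0.044))]
med [(212.21246337890625, np.float64(0.511), np.float64(0.043)), (214.9198455810547, np.float64(0.511), np.float64(0.044))]
large [(203.95315551757812, np.float64(0.512), np.float64(0.045)), (206.75621032714844, np.float64(0.511), np.float64(0.045))]
white changed px 0
```

All three beakers are upright and concentric at the predicted heights, and the white one hasn't moved. Handing in.

```bash
python3 -c "
from plant import hand_in
print(hand_in())"
```

```text
the job is handed in; nothing more can be done
None
```

The job is handed in: the medium green beaker stands in the large one and the small green one in the medium, all upright, with the white beaker unmoved; the first grasp of the small beaker missed and the second, lower one held.

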